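# Kick down the table easel's stand and hold the easel plumb

### The arm

A 6-joint arm with a two-finger parallel gripper is mounted at the origin on the work surface. World frame = base frame: x ahead of the robot, y to its left, z up, the work surface at z = 0. Lengths are in m, angles in rad, forces in N, time in s.
With the tool pointing down it reaches from about 0.275 to 0.975 m from the base axis. Payload 8.4 kg.
Tool frame: the origin (TCP) lies midway between the tips of the shut fingers; the grasp point (between the pads) lies 19 mm behind it; z points along the fingers, y is the direction in which the jaws open and shut (so a half turn about z gives the same grasp; the last joint's range is limited). The gripper opens to 92 mm and grips with 3 to 60 N. Pads are 20 mm wide; open, the fingers measure 128 mm over their backs; the gripper's body (75 mm by 189 mm) begins 69 mm behind the grasp point.
Start: joints at [1.206, 0.353, 1.633, -0, 1.155, -0.002], TCP at [0.222, 0.584, 0.215] pointing down, gripper open.
Joint ranges: [-2.63, 2.63], [-0.92, 2.1], [0.06, 2.66], [-1.3, 4.44], [0, 2.69], [-3.02, 3.02]. Speed limits (rad/s): [2.22, 2.22, 2.79, 3.14, 3.14, 3.14].

### API

Orientations are given as a unit quaternion [x, y, z, w].
In Python, from plant import observe, snapshot, calibration, hand_in gives the robot as it stands.
- The arm moves only by the shell command python3 -m creep 'ROWS'. ROWS is JSON, a list of rows, each a list of 3 entries, a list of its own where there are three numbers: the shift along the world's x, y, z in m, then the turn, a rotation vector about the world's x, y, z in rad, then the gripper's target within -1 to 1 (fully open at 1, half-way at 0, shut at -1). In form: [[[tx, ty, tz], [wx, wy, wz], claw], ...]. A call has 1 to 5 rows; each row shifts and turns the commanded pose from where the row before left it; what a row does not reach is not made up. A row lasts 1/10 s, in which the tool goes at most 50 mm and 8.59 degrees, less where a joint would pass 70% of its speed; a pose out of reach is approached as far as the arm can. A call with a gripper value outside its range is refused whole. The fingers move at their own pace and stop on an object; the grip force is fixed at half the most. Time passes only in rows, so rows that do not move let the fingers close. It gives the time, the measured TCP pose, the force and the opening at its end, in the units of the state.
- observe(): the state, without advancing time (a new reading comes with each control period).
- snapshot(name): name is "side" or "top"; returns the picture (480x640x3 uint8, red, green, blue); there is no depth.
- calibration(name): a dict with "intrinsics" (3x3 intrinsics, pixels), "xyz" and "attitude" of the camera in the world. Camera axes: x right, y up, looking along -z (the intrinsics and any distortion apply to the point x, -y, -z); pixel columns grow to the right and rows downward; lengths in m; the calibration is good to about 2 mm. A picture is of the moment at which its call begins. calibration takes no time and is no camera call.
- hand_in(): hands the job in, once; it reports no verdict.
The state is a dict: "time": time; "joint_positions": joint angles; "dq": joint speeds; "effort": joint torques, N m; "ee_pos": TCP position; "orientation": TCP orientation; "force": force on the tool from outside, world axes, zero at the start; "torque": the same for the moment, N m; "width": opening from 0.0 (shut) to 1.0 (fully open).
Only numpy, scipy, OpenCV 4.12 (cv2) and the standard library are available. Lean on these libraries where they do the work, as an engineer would, in place of code of your own. Each camera call takes 0.05 s, during which the arm holds its last target.

### The job

The bare table easel leans on the paint chest, and the lidded jar stands where its kickstand has to come down: move the jar to the middle of the gap between the two paint tins, standing in line with them. Then flip the kickstand on the easel's back down past its dead centre until it snaps against its stop, take the easel by its top rail, bring it up off the chest until it stands plumb on its own two feet, and finish while still holding it there so that it cannot tip, leaning neither on the chest nor on its kickstand. Tip nothing over and leave everything else where it is.

Things in the scene. Friction and masses are not known exactly. Their poses are not given: they have to be found in the camera images.
- top_rail (a point): Centre of the easel's top rail, where to hold it: a bar 22 mm thick (own y) by 24 mm high, 158 mm long between the uprights, 283 mm above the feet's underside. Bare beech H-frame, 202 mm wide (own x), 22 mm thick, 295 mm tall (own z), about 0.9 kg; own +y is its back. It starts leaning 0.38 rad forward (z tilts to own -y), uprights on the chest's top edge. This orientation is the easel's
- feet (a point): Point of the easel half-way between its two feet, at their underside (own z = 0). The feet are rubber balls of radius 11 mm at own x = -90 and +90 mm, centres at own z = 11 mm: the easel rocks on them about the line through the balls' centres and cannot stand by itself: let go plumb, it tips forward. A ledge 55 mm up juts 53 mm forward and is 260 mm wide. Same orientation as top_rail
- pivot (a point): Pivot (hub) of the kickstand on the back of the easel's middle crossbar: own y = +32 mm, own z = 120 mm. The pivot axis is the easel's own x; a small tension spring crosses it from a pin on the bracket to a pin on the leg 30 mm out. Same orientation as top_rail
- toe (a point): Point on the kickstand's axis 110 mm from the pivot, in the middle of its rubber toe. The kickstand is a steel rod 10 mm thick with a rubber toe 15 mm thick from 90 to 125 mm from the pivot (its end); it stows pointing up, and swings backwards (easel's own +y) and down in the easel's middle plane
- stand (a joint): Kickstand angle (rad): 0 = stowed, 20 degrees backwards of the easel's own +z (up); 2.15 = down at its stop, 37 degrees backwards of own -z. A visible tension spring drives it to stowed below about 1.07 and to down above it (0.12 N m at the ends). With the easel plumb and the stand down the toe is about 15 mm off the table; it would touch at 8 degrees of backward lean
- chest: Fixed wooden paint chest 300 mm (own x) by 200 mm (own y) by 210 mm high, origin at the centre of its underside; the easel leans on the top edge of its own +y side. Some sketchbooks lie on it, up to 232 mm high
- jar_mid (a point): Middle (half-way up) of the lidded glass jar, 56 mm in diameter and 100 mm high, 0.28 kg, standing behind the easel where the kickstand comes down
- tin_a: One of the two equal paint tins, 75 mm in diameter and 85 mm high, origin at the centre of its underside; the other stands 180 mm from it
- tin_b: The other paint tin, same size, origin at the centre of its underside
- gap (a point): Point on the table midway between the two tins, where the jar is to stand
- brushpot: Bystander: white pot 76 mm in diameter, 100 mm high, with brushes up to 270 mm high; origin at the centre of its underside
- tube1: Bystander: paint tube lying on the table, 120 x 36 mm, 23 mm high
- tube2: Bystander: another paint tube like it
- knife: Bystander: palette knife 210 mm long lying on the table
- squeeze: Bystander: white bottle 54 mm in diameter, 160 mm high
- rinse: Bystander: empty glass 72 mm in diameter, 85 mm high
There are look-alikes about, which are no part of the job. Of the things that look like the part that bears jar_mid, the largest one is meant.

How it is judged:
On the way, in this order (a step that is already met when the one before it is completed fails the run):
1. the jar stands let go in the middle of the gap between the tins (horizontal distance between jar_mid and gap below 0.015 m and angle between jar_mid's own z axis and vertical below 0.1 rad and height (world z) of jar_mid below 0.056 m and contact force between the fingers and jar below 0.1 N), for 0.2 s.
2. the kickstand is down at its stop (value of joint stand above 2.05 rad), for 0.2 s.
At the end, for the whole second after the job is handed in: For the last second the fingers press on the easel (over 2 N), which stands still on its feet within 0.08 rad of plumb, clear of the chest and not on its toe; the kickstand is at its stop (over 2.05 rad); the jar stands let go within 15 mm of the middle of the gap (all of step 1 and angle between top_rail's own z axis and vertical below 0.08 rad and contact force between the fingers and easel above 2 N and contact force between easel and chest below 0.1 N and height (world z) of feet below 0.006 m and value of joint stand above 2.05 rad and height (world z) of toe above 0.022 m and linear speed of easel below 0.02 m/s); the arm keeps its last pose, push and grip.
It fails at once if the easel falls over (angle between top_rail's own z axis and vertical above 0.65 rad).
It fails at once if the jar is tipped over (angle between jar_mid's own z axis and vertical above 0.5 rad).
It fails at once if a paint tin is shifted (distance of any of tin_a, tin_b from where it was at the start of the episode above 0.015 m).
It fails at once if a bystander is disturbed (distance of any of brushpot, tube1, tube2, knife, squeeze, rinse from where it was at the start of the episode above 0.025 m).
It also fails if it takes over 69 s, if anything falls off the work surface, if the arm or the gripper's body presses on something with over 40 N, if the wrist force passes 120 N, or if a joint passes its speed limit or range.

## Working session

There is one attempt and no reset: what is moved stays moved. The work goes in short steps, Python scripts to look and compute and a shell command to move; the robot and the scene stay as the last step left them, time stands still between calls to the robot, and variables do not carry over. Pictures are saved under pics/ and viewed, and the job is handed in when it is done.

```bash
ls; mkdir -p pics; cat > h.py <<'E'
import numpy as np, cv2
from plant import observe, snapshot, calibration
from scipy.spatial.transform import Rotation as R
def snap(n,name):
    im=snapshot(n); cv2.imwrite(f'pics/{name}.png',im[:,:,::-1]); return im
def crop(src,name,x0,y0,x1,y1,s):
    im=cv2.imread(f'pics/{src}.png')[y0:y1,x0:x1]
    cv2.imwrite(f'pics/{name}.png',cv2.resize(im,None,fx=s,fy=s,interpolation=cv2.INTER_CUBIC))
def cam(n):
    c=calibration(n); K=np.array(c['intrinsics']); p=np.array(c['xyz']); a=np.array(c['attitude'])
    M=R.from_quat(a).as_matrix() if a.shape==(4,) else a
    return K,p,M,c
def ray(n,uv):
    K,p,M,c=cam(n); d=np.linalg.inv(K)@np.array([uv[0],uv[1],1.]); d=d*np.array([1,-1,-1]); return p,M@d
def atz(n,uv,z):
    p,d=ray(n,uv); return p+d*(z-p[2])/d[2]
def proj(n,X):
    K,p,M,c=cam(n); q=M.T@(np.array(X)-p); q=q*np.array([1,-1,-1]); u=K@q; return u[:2]/u[2]
def tri(uvs,uvt):
    A=[];b=[]
    p1,d1=ray('side',uvs);p2,d2=ray('top',uvt)
    d1/=np.linalg.norm(d1);d2/=np.linalg.norm(d2)
    P1=np.eye(3)-np.outer(d1,d1);P2=np.eye(3)-np.outer(d2,d2)
    X=np.linalg.solve(P1+P2,P1@p1+P2@p2)
    return X, np.linalg.norm(P1@(X-p1))
E
python3 - <<'E'
from h import *
print(observe())
for n in('side','top'):
    print(n,calibration(n)); snap(n,n+'0')
E
```

```text
pics
{'time': 0.0, 'joint_positions': array([ 1.20561560e+00,  3.53680391e-01,  1.63414599e+00,  3.08640320e-05,
        1.15520636e+00, -2.38247045e-03]), 'dq': array([ 0.00135805,  0.00076755,  0.00052515,  0.00063358, -0.00032984,
       -0.00015397]), 'effort': array([ 2.18386272e-04, -5.93843973e+01, -3.34209788e+01,  6.97506708e-02,
        2.33246101e-02, -1.28567890e-04]), 'ee_pos': array([0.22160493, 0.58384684, 0.21383849]), 'orientation': array([ 1.80412012e-01,  9.83590864e-01, -7.05338764e-04, -1.45463385e-04]), 'force': array([-3.28408561e-01,  4.12980522e-04,  6.51432165e-01]), 'torque': array([0.04971213, 0.00903128, 0.03049318]), 'width': 1.000650765150717}
side {'intrinsics': array([[513.48311487,   0.        , 321.04562002],
       [  0.        , 513.48311487, 234.50923615],
       [  0.        ,   0.        ,   1.        ]]), 'xyz': array([-0.18954429, -0.58922505,  0.8740127 ]), 'attitude': array([ 0.4285378 , -0.19082895, -0.33752197,  0.81609962])}
top {'intrinsics': array([[544.60198283,   0.        , 322.28273671],
       [  0.        , 544.60198283, 238.62625413],
       [  0.        ,   0.        ,   1.        ]]), 'xyz': array([0.4022032 , 0.08976418, 1.38923592]), 'attitude': array([ 0.05158506, -0.05699356, -0.6980041 ,  0.71195575])}
```

View pics/side0.png

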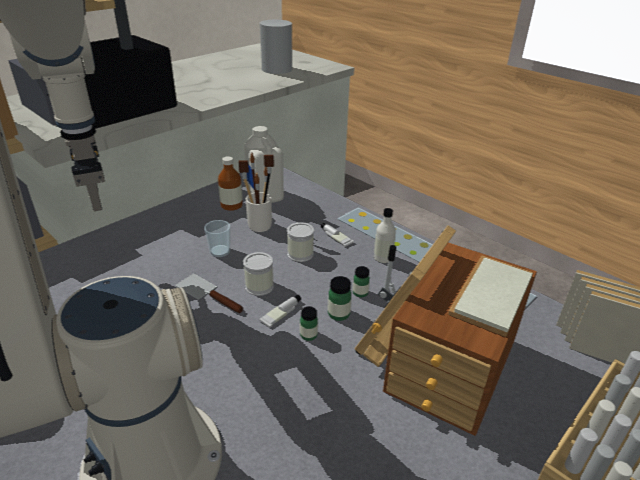

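View pics/top0.png

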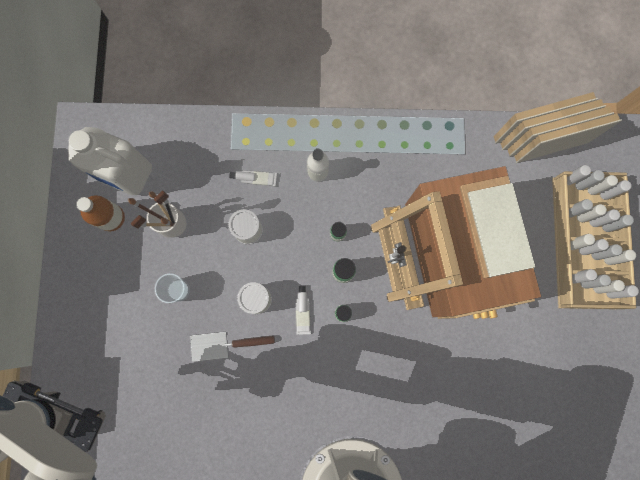

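The jar is the largest of the three green-labelled ones, at about (344,270) in top and (340,298) in side. The tins are at (244,225) and (253,298) in top. I'll enlarge both pictures.

```bash
python3 - <<'E'
from h import *
crop('top0','t_a',220,190,380,320,5)
crop('top0','t_b',365,170,485,320,4)
crop('side0','s_a',230,210,390,350,5)
crop('side0','s_b',345,195,545,385,4)
E
```

```text
(no output)
```

View pics/t_a.png

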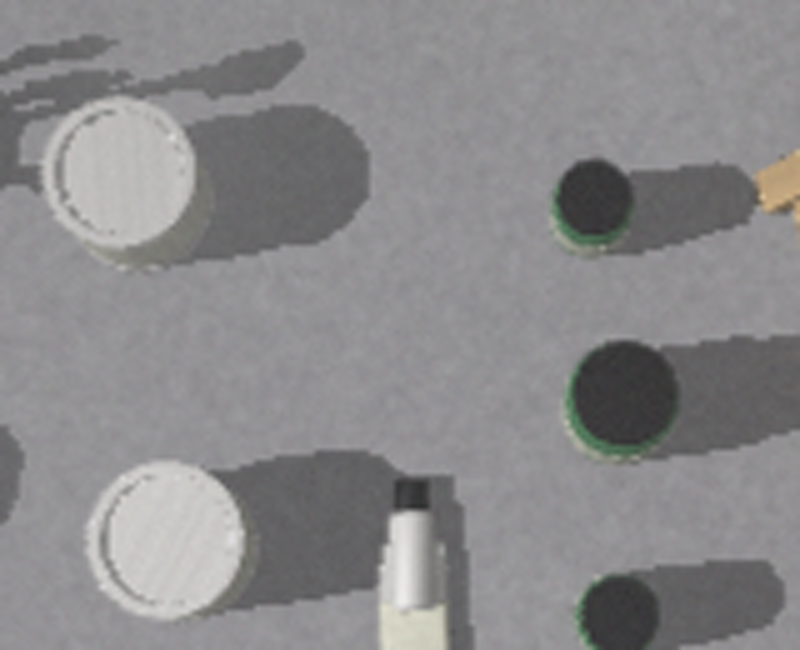

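View pics/t_b.png

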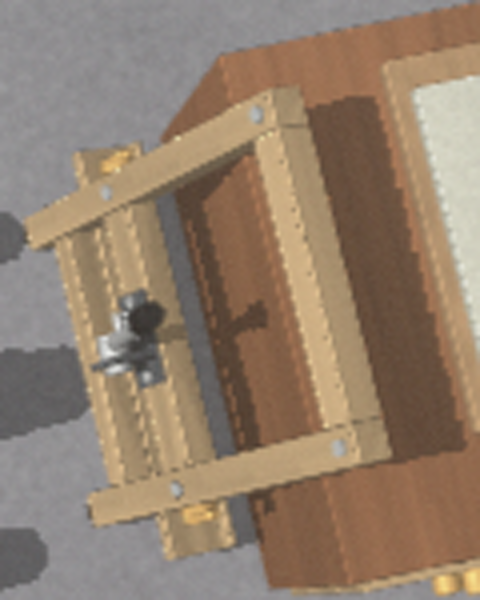

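View pics/s_a.png

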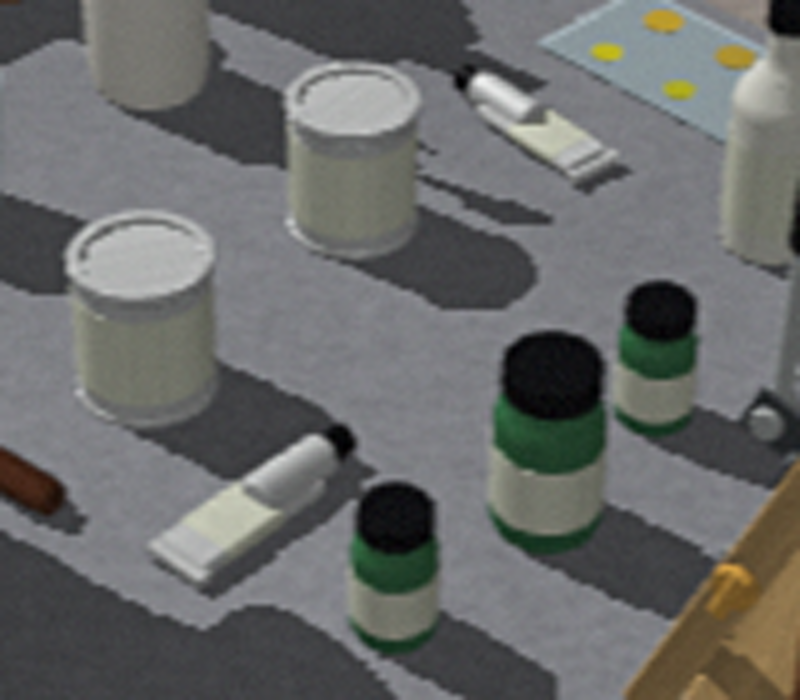

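View pics/s_b.png

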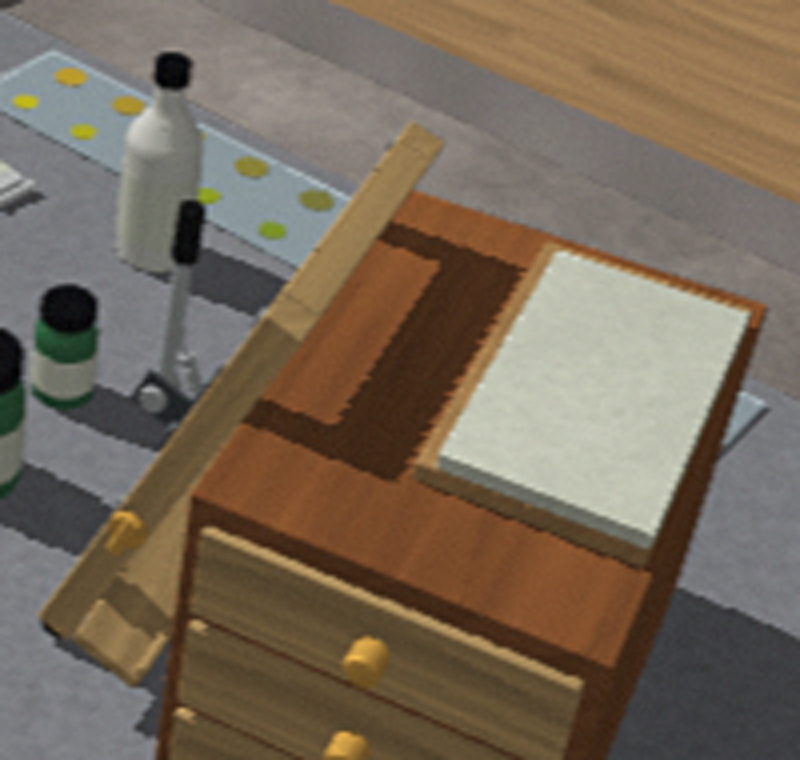

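```bash
python3 - <<'E'
from h import *
np.set_printoptions(precision=4,suppress=True)
A=atz('top',(244.1,224.7),.085);B=atz('top',(253.1,298.1),.085);J=atz('top',(345,268.9),.1)
print('A',A,'B',B,np.linalg.norm(A-B),'gap',(A+B)/2,'J',J)
for n,p,r,z in(('A',A,.0375,.085),('B',B,.0375,.085),('J',J,.028,.1)): print(n,proj('side',p), proj('side',[p[0],p[1],0]))
print('side tins', atz('side',(230+353/5,210+100/5),.085),atz('side',(230+141/5,210+255/5),.085),'jar',atz('side',(230+552/5,210+367/5),.1))
f=lambda x,y:(365+x/4,170+y/4)
for nm,uv in dict(rail_far=f(283,110),rail_near=f(362,440),pivot=f(132,350),toe=f(148,318),f1=f(40,232),f2=f(98,510)).items():
    print(nm,atz('top',uv,0.0),atz('top',uv,.274))
E
```

```text
A [0.6347 0.2723 0.085 ] B [0.4577 0.2436 0.085 ] 0.17926017449263076 gap [0.5462 0.258  0.085 ] J [0.5304 0.0264 0.1   ]
A [300.6967 229.279 ] [300.6967 253.9381]
B [258.1817 260.3039] [259.6765 286.107 ]
J [340.6261 282.1726] [338.8701 313.4825]
side tins [0.632  0.2699 0.085 ] [0.4559 0.2413 0.085 ] jar [0.5266 0.0237 0.1   ]
rail_far [ 0.7325 -0.2137  0.    ] [ 0.6674 -0.1538  0.274 ]
rail_near [ 0.5175 -0.2615  0.    ] [ 0.4947 -0.1922  0.274 ]
pivot [ 0.5724 -0.1144  0.    ] [ 0.5389 -0.0741  0.274 ]
toe [ 0.5934 -0.1248  0.    ] [ 0.5557 -0.0825  0.274 ]
f1 [ 0.6482 -0.0549  0.    ] [ 0.5997 -0.0264  0.274 ]
f2 [ 0.4696 -0.0925  0.    ] [ 0.4563 -0.0566  0.274 ]
```

```bash
python3 - <<'E'
from h import *
crop('side0','s_c',350,220,465,365,5)
crop('top0','t_c',365,180,470,320,5)
E
```

```text
(no output)
```

View pics/s_c.png

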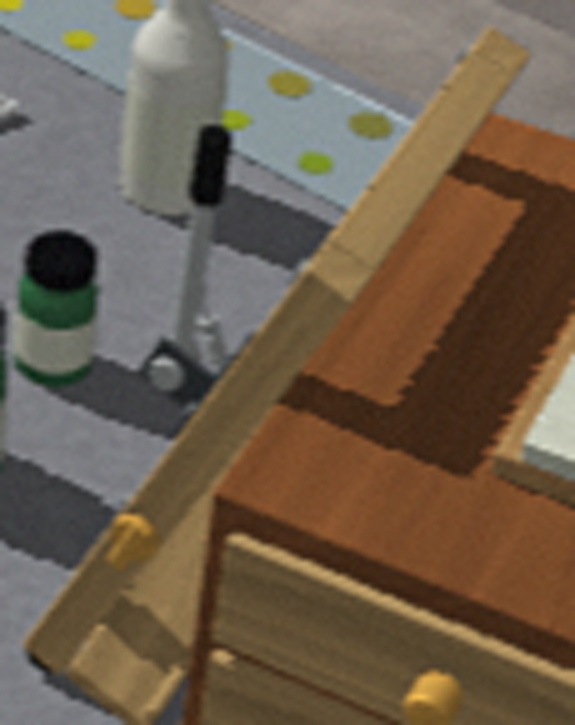

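View pics/t_c.png

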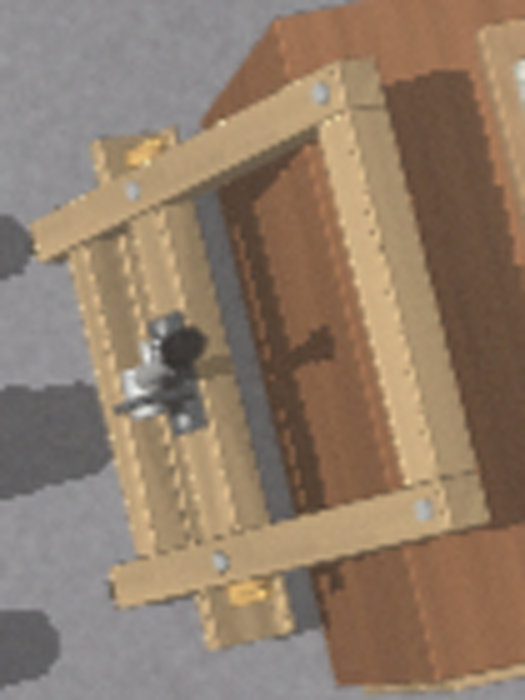

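```bash
cat > fit.py <<'E'
from h import *
from scipy.optimize import least_squares
np.set_printoptions(precision=4,suppress=True)
T=lambda x,y:(365+x/5,180+y/5)
S=lambda x,y:(350+x/5,220+y/5)
obs=[('top',T(330,70),(.101,.011,.295)),('top',T(375,60),(.101,-.011,.295)),('top',T(383,103),(.079,-.011,.295)),
('top',T(478,470),(-.079,-.011,.295)),('top',T(490,520),(-.101,-.011,.295)),('top',T(447,530),(-.101,.011,.295)),
('side',S(490,28),(.101,.011,.295)),('side',S(528,55),(.101,-.011,.295)),('side',S(312,268),(-.101,.011,.295)),('side',S(348,300),(-.101,-.011,.295))]
def pose(v):
    c=np.array([v[0],v[1],.011]); M=(R.from_rotvec([0,0,v[2]])*R.from_rotvec([v[3],0,0])).as_matrix()
    return c-M@[0,0,.011],M
def pt(v,p): o,M=pose(v); return o+M@np.array(p)
def res(v): return np.concatenate([proj(n,pt(v,p))-uv for n,uv,p in obs])
if __name__=='__main__':
    for fix in(1,0):
        r=least_squares((lambda w:res([*w,.38])) if fix else res,[.56,-.07,.2]+([] if fix else[.38]))
        v=[*r.x,.38] if fix else r.x
        print(v,res(v).reshape(-1,2))
    v=v
    for nm,p in dict(feet=(0,0,0),rail=(0,0,.283),pivot=(0,.032,.12),toe=(0,.032+.11*np.sin(.349),.12+.11*np.cos(.349))).items(): print(nm,pt(v,p),proj('top',pt(v,p)),proj('side',pt(v,p)))
E
python3 fit.py
```

```text
[np.float64(0.5564628167991861), np.float64(-0.07350728622057229), np.float64(0.2315765201355887), 0.38] [[-0.0051 -1.4356]
 [-0.4222 -0.4912]
 [ 0.5142  0.8742]
 [ 0.1616  0.7378]
 [ 0.4197  1.1812]
 [ 0.3973  1.0159]
 [-0.1705 -1.846 ]
 [ 0.7311 -1.2427]
 [-1.1623 -0.88  ]
 [ 1.2689 -0.1703]]
[ 0.5559 -0.0663  0.2307  0.4083] [[-0.1592 -1.6216]
 [-0.7643 -0.5778]
 [ 0.1551  0.759 ]
 [-0.3245  0.4071]
 [-0.0846  0.8191]
 [ 0.0966  0.594 ]
 [ 0.0037 -0.9   ]
 [ 0.7353 -0.1127]
 [-0.9673  0.0727]
 [ 1.2804  0.9698]]
feet [ 0.5549 -0.0621  0.0009] [377.6879 263.8475] [372.7783 326.4251]
rail [ 0.5806 -0.1715  0.2606] [443.3065 239.4572] [432.3937 254.4669]
pivot [ 0.5591 -0.0799  0.1237] [391.0335 256.599 ] [384.3072 289.9261]
toe [ 0.5606 -0.0862  0.2336] [400.8478 249.8001] [391.7637 251.5023]
```

```bash
python3 - <<'E'
from h import *
np.set_printoptions(precision=4,suppress=True)
for uv in ((338.8,230.2),(343.8,312.6)): print('small',atz('top',uv,.07))
for n,uv,z in (('brushpot',(166,219),.1),('squeeze',(318,155),.16),('rinse',(171,289),.085),('tube1',(303,290),.02),('tube2',(265,179),.02),('book',(470,190),.225),('book2',(486,275),.225)): print(n,atz('top',uv,z))
E
```

```text
small [0.6285 0.0414 0.07  ]
small [0.428  0.0265 0.07  ]
brushpot [0.642  0.4581 0.1   ]
squeeze [0.7905 0.096  0.16  ]
rinse [0.4755 0.4399 0.085 ]
tube1 [0.4831 0.1271 0.02  ]
tube2 [0.7674 0.2324 0.02  ]
book [ 0.6975 -0.2402  0.225 ]
book2 [ 0.5109 -0.2704  0.225 ]
```

```bash
python3 -m creep '[[[0.022,-0.04,0],[0,0,-0.06],1],[[0.022,-0.04,0],[0,0,-0.06],1],[[0.022,-0.04,0],[0,0,-0.06],1],[[0.022,-0.04,0],[0,0,-0.06],1],[[0.022,-0.04,0],[0,0,-0.06],1]]'
```

```text
time: 0.6
ee_pos: [0.3321, 0.3825, 0.2143]
orientation: [0.326, 0.945, -0.0, -0.0]
force: [0.6, 0.0, 0.6]
width: 1.0
```

```bash
python3 -m creep '[[[0.022,-0.04,0],[0,0,-0.06],1],[[0.022,-0.04,0],[0,0,-0.06],1],[[0.022,-0.04,0],[0,0,-0.06],1],[[0.022,-0.04,0],[0,0,-0.06],1],[[0.022,-0.04,0],[0,0,-0.06],1]]'; python3 -m creep '[[[0.022,-0.04,0],[0,0,-0.06],1],[[0.022,-0.04,0],[0,0,-0.06],1],[[0.022,-0.04,0],[0,0,-0.05],0.8],[[0.021,-0.037,0],[0,0,0],0.8],[[0,0,0],[0,0,0],0.8]]'
```

```text
time: 1.1
ee_pos: [0.4422, 0.1825, 0.2146]
orientation: [0.464, 0.886, 0.0, -0.0]
force: [1.0, -0.4, 0.4]
width: 1.001
time: 1.6
ee_pos: [0.5308, 0.0235, 0.2144]
orientation: [0.538, 0.843, -0.0, 0.001]
force: [0.7, 0.2, 0.0]
width: 0.901
```

```bash
python3 -m creep '[[[-0.002,0.001,-0.045],[0,0,0],0.8],[[0,0,-0.045],[0,0,0],0.8],[[0,0,-0.045],[0,0,0],0.8],[[0,0,-0.03],[0,0,0],0.8],[[0,0,-0.018],[0,0,0],0.8]]'; python3 - <<'E'
from h import *
snap('side','s1');snap('top','t1')
crop('side','x',0,0,1,1,1) if 0 else crop('s1','s1c',270,180,430,340,4)
crop('t1','t1c',280,190,420,330,4)
E
```

```text
time: 2.1
ee_pos: [0.5245, 0.0288, 0.0288]
orientation: [0.536, 0.844, -0.001, -0.002]
force: [-0.1, 0.5, -0.5]
width: 0.9
```

View pics/s1c.png

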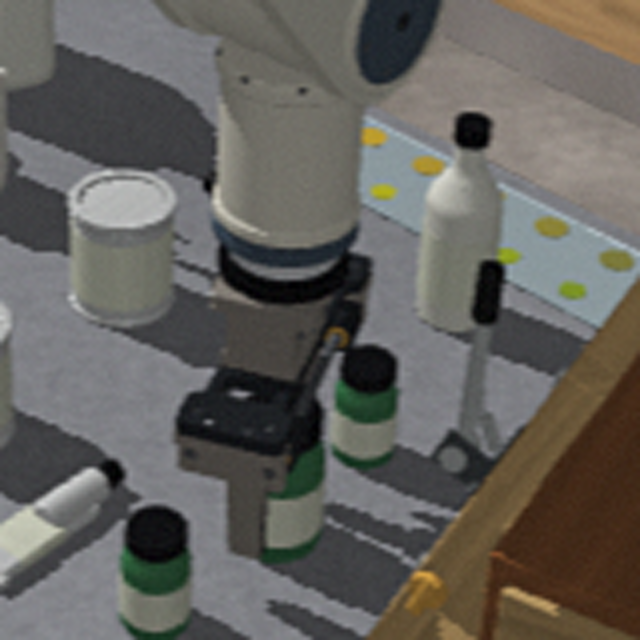

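View pics/t1c.png

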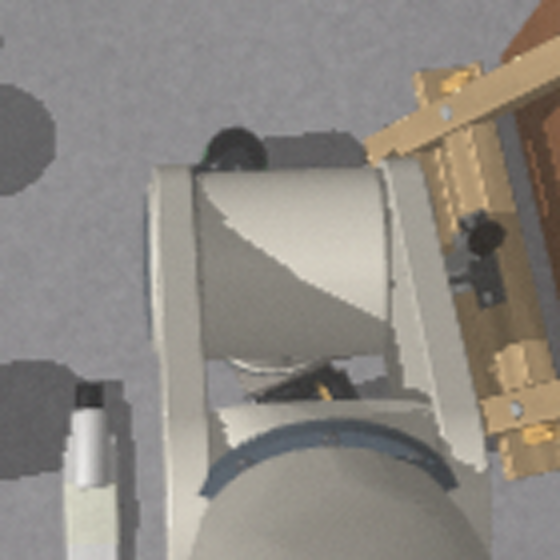

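The fingers straddle the jar and the neighbouring jars are clear, so I'm closing.

```bash
python3 -m creep '[[[0,0,0],[0,0,0],0.2],[[0,0,0],[0,0,0],-0.2],[[0,0,0],[0,0,0],-0.5],[[0,0,0],[0,0,0],-0.5]]'; python3 -m creep '[[[0,0,0],[0,0,0],-0.5],[[0,0,0],[0,0,0],-0.5],[[0,0,0],[0,0,0],-0.5]]'
```

```text
time: 2.6
ee_pos: [0.5285, 0.0286, 0.033]
orientation: [0.537, 0.844, 0.001, 0.001]
force: [0.9, -0.4, 5.4]
width: 0.603
time: 2.9
ee_pos: [0.5285, 0.0286, 0.033]
orientation: [0.537, 0.844, 0.001, 0.001]
force: [1.3, 2.3, 7.2]
width: 0.604
```

```bash
python3 -m creep '[[[0,0,0.015],[0,0,0],-0.5],[[0,0,0.03],[0,0,0],-0.5],[[0,0,0.035],[0,0,0],-0.5],[[0,0,0.02],[0,0,0],-0.5],[[0.001,0.02,0],[0,0,0.1],-0.5]]'; python3 -m creep '[[[0.0013,0.024,0],[0,0,0.13],-0.5],[[0.0013,0.024,0],[0,0,0.13],-0.5],[[0.0013,0.024,0],[0,0,0.13],-0.5],[[0.0013,0.024,0],[0,0,0.13],-0.5],[[0.0013,0.024,0],[0,0,0.13],-0.5]]';  python3 -m creep '[[[0.0013,0.024,0],[0,0,0.13],-0.5],[[0.0013,0.024,0],[0,0,0.13],-0.5],[[0.0013,0.024,0],[0,0,0.13],-0.5],[[0.0013,0.015,0],[0,0,0.13],-0.5],[[0,0,0],[0,0,0.03],-0.5]]'; python3 -m creep '[[[0,0,0],[0,0,0],-0.5],[[0,0,0],[0,0,0],-0.5]]'; python3 - <<'E'
from h import *
snap('side','s2');snap('top','t2')
crop('s2','s2c',200,130,360,310,4)
E
```

```text
time: 3.4
ee_pos: [0.5292, 0.0472, 0.1347]
orientation: [0.494, 0.869, 0.001, 0.002]
force: [0.2, 0.3, -2.8]
width: 0.604
time: 3.9
ee_pos: [0.5336, 0.169, 0.1315]
orientation: [0.188, 0.982, -0.0, -0.0]
force: [0.6, -0.6, -2.6]
width: 0.604
time: 4.4
ee_pos: [0.5391, 0.2568, 0.1314]
orientation: [-0.086, 0.996, 0.0, -0.0]
force: [-0.8, 0.4, -2.9]
width: 0.605
time: 4.6
ee_pos: [0.5391, 0.2544, 0.1314]
orientation: [-0.082, 0.997, -0.0, -0.0]
force: [-0.7, -0.5, -2.4]
width: 0.604
```

View pics/s2c.png

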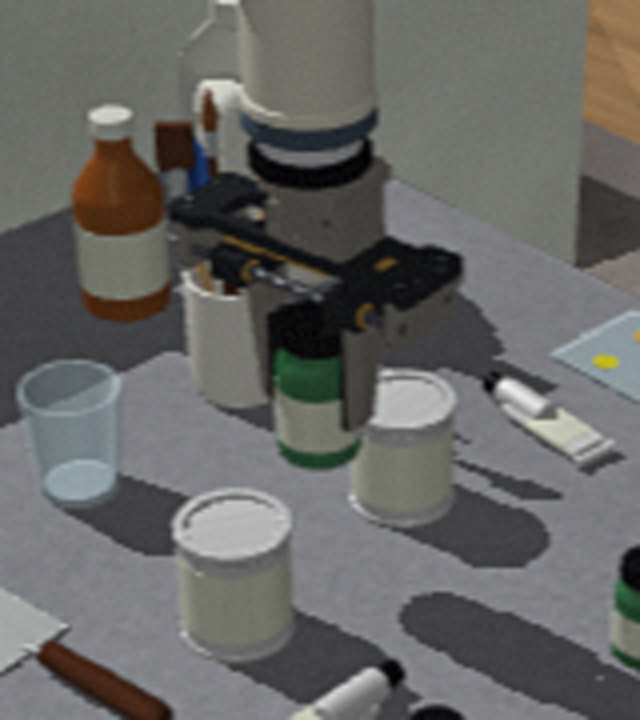

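View pics/t2.png

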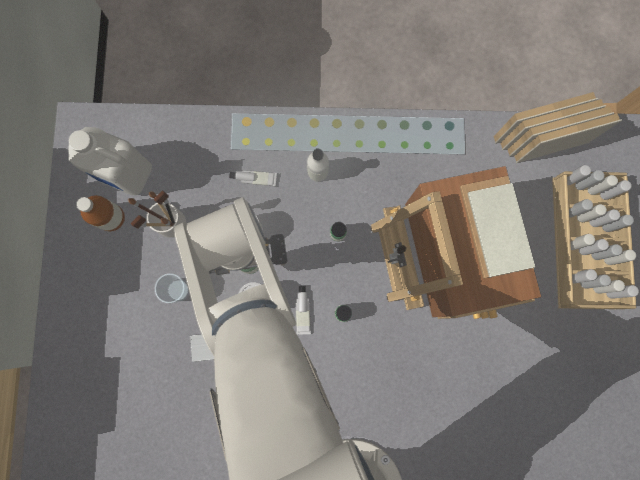

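```bash
python3 - <<'E'
from h import *
for dx in (0,.003,.006):
    for z in (.1,.07): print(dx, z,proj('side',[.5391+dx,.2544,.0+z]), 'r', proj('side',[.5391+dx+.028*.707,.2544-.028*.707,z]))
g=(.544,.2556)
print(proj('side',[*g,.1]),proj('side',[*g,.0]))
E
```

```text
0 0.1 [279.15098014 241.0774909 ] r [289.79029114 241.20621599]
0 0.07 [279.41525363 250.31501064] r [289.92399965 250.43813784]
0.003 0.1 [280.00218261 240.62815995] r [290.62696688 240.7569115 ]
0.003 0.07 [280.2556812  249.85904174] r [290.75025461 249.98220531]
0.006 0.1 [280.85112259 240.18002333] r [291.46141972 240.30880074]
0.006 0.07 [281.09390224 249.40426998] r [291.57434119 249.52746931]
[280.23593288 240.15729599] [281.0471157  270.05180343]
```

```bash
python3 -m creep '[[[0.003,0.001,-0.03],[0,0,0],-0.5],[[0,0,-0.03],[0,0,0],-0.5],[[0,0,-0.02],[0,0,0],-0.5],[[0,0,-0.01],[0,0,0],-0.5],[[0,0,-0.005],[0,0,0],-0.5]]'; python3 -m creep '[[[0,0,-0.003],[0,0,0],-0.5],[[0,0,0],[0,0,0],-0.5],[[0,0,0],[0,0,0],-0.5]]'
```

```text
time: 5.2
ee_pos: [0.5422, 0.2557, 0.0359]
orientation: [-0.083, 0.997, -0.0, -0.001]
force: [0.3, 0.2, -2.4]
width: 0.605
time: 5.5
ee_pos: [0.5431, 0.2566, 0.0345]
orientation: [-0.083, 0.997, 0.0, 0.001]
force: [0.2, 0.0, -3.3]
width: 0.604
```

```bash
python3 -m creep '[[[0,0,-0.0015],[0,0,0],-0.5],[[0,0,0],[0,0,0],-0.5],[[0,0,-0.001],[0,0,0],-0.5],[[0,0,0],[0,0,0],-0.5]]'
```

```text
time: 5.9
ee_pos: [0.5433, 0.2567, 0.0329]
orientation: [-0.084, 0.997, 0.0, 0.001]
force: [-3.9, -1.5, 14.8]
width: 0.604
```

Touched down, so I'm letting go and rising.

```bash
python3 -m creep '[[[0,0,0],[0,0,0],-0.1],[[0,0,0],[0,0,0],0.3],[[0,0,0],[0,0,0],0.7],[[0,0,0],[0,0,0],0.7],[[0,0,0],[0,0,0],0.7]]'; python3 -m creep '[[[0,0,0.02],[0,0,0],0.7],[[0,0,0.04],[0,0,0],0.7],[[0,0,0.045],[0,0,0],0.7],[[0,0,0.045],[0,0,0],0.7],[[0,0,0.045],[0,0,0],0.7]]'; python3 -m creep '[[[0,-0.045,0.02],[0,0,-0.13],0],[[0,-0.045,0],[0,0,-0.13],0],[[0,-0.045,0],[0,0,-0.13],-1],[[0,-0.045,0],[0,0,-0.13],-1],[[0,-0.045,0],[0,0,-0.13],-1]]'; python3 - <<'E'
from h import *
snap('side','s3');snap('top','t3')
crop('t3','t3c',220,190,380,320,5)
crop('s3','s3c',230,210,390,350,5)
E
```

```text
time: 6.4
ee_pos: [0.5424, 0.2563, 0.0309]
orientation: [-0.084, 0.997, -0.0, -0.0]
force: [1.1, 1.0, -0.4]
width: 0.844
time: 6.9
ee_pos: [0.5422, 0.2561, 0.2277]
orientation: [-0.084, 0.997, -0.0, -0.0]
force: [1.0, 0.3, -0.4]
width: 0.851
time: 7.4
ee_pos: [0.5422, 0.0296, 0.2461]
orientation: [0.242, 0.97, 0.0, 0.0]
force: [-0.1, -0.7, 0.6]
width: 0.436
```

View pics/s3c.png

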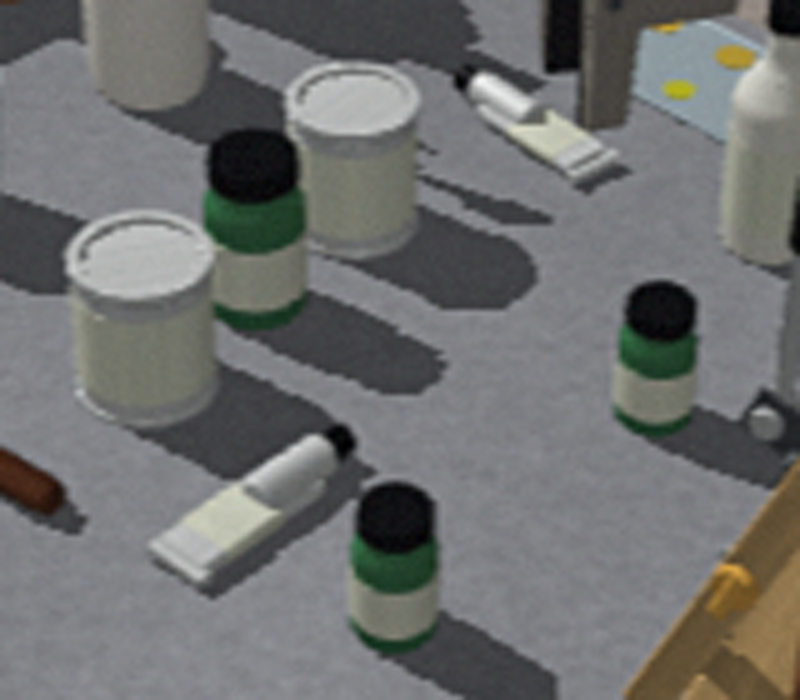

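View pics/t3c.png

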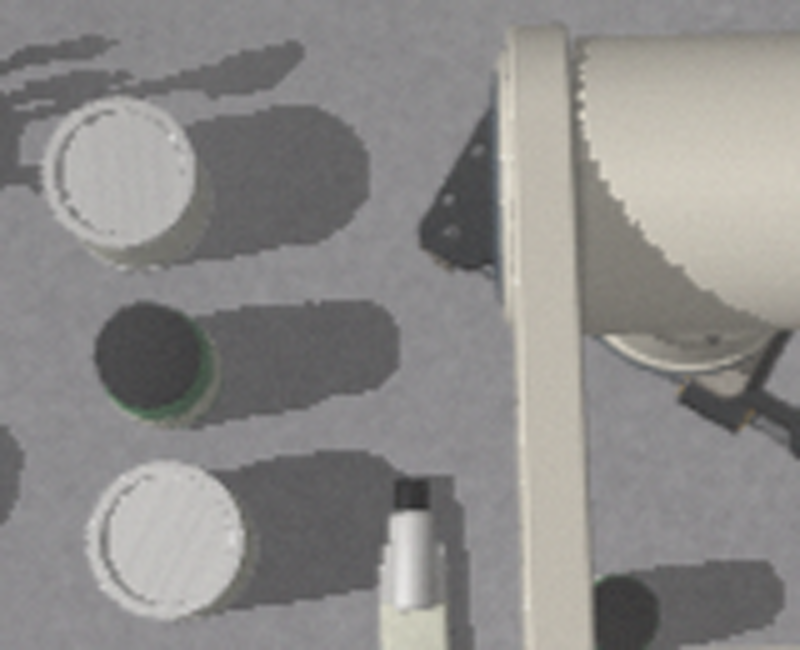

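```bash
python3 - <<'E'
from h import *
A=atz('top',(244.1,224.7),.085);B=atz('top',(253.1,298.1),.085)
print(atz('top',(250,260.9),.1)-(A+B)/2)
print(atz('side',(230+253/5,210+165/5),.1), (atz('side',(230+353/5,210+100/5),.085)+atz('side',(230+141/5,210+255/5),.085))/2)
from fit import *
r=least_squares(lambda w:res([*w,.38]),[.56,-.07,.2]); v=[*r.x,.38]
o,M=pose(v); piv=pt(v,(0,.032,.12)); ex=M[:,0]; b=np.array([-ex[1],ex[0],0])
print('piv',piv,'b',b,'rail',pt(v,(0,0,.283)))
for q in (0,.3,.6,.9,1.1,1.3,1.5):
    a=q+.349-.38; u=np.cos(a)*np.array([0,0,1])+np.sin(a)*b; n=np.sin(a)*np.array([0,0,1])-np.cos(a)*b
    c=piv+.098*u+.0075*n; print(q,'toe',piv+.11*u,'corner',c,'tcp',c-.010*b)
E
```

```text
[-0.00129397 -0.00535657  0.015     ]
[0.53595565 0.2451927  0.1       ] [0.54394713 0.25559468 0.085     ]
piv [ 0.5589 -0.0839  0.1241] b [-0.2295  0.9733  0.    ] rail [ 0.5796 -0.1717  0.2636]
0 toe [ 0.5597 -0.0873  0.234 ] corner [ 0.5613 -0.0942  0.2218] tcp [ 0.5636 -0.1039  0.2218]
0.3 toe [ 0.5522 -0.0555  0.2301] corner [ 0.5546 -0.0656  0.2206] tcp [ 0.5569 -0.0754  0.2206]
0.6 toe [ 0.5453 -0.0262  0.2168] corner [ 0.5483 -0.0387  0.2107] tcp [ 0.5505 -0.0484  0.2107]
0.9 toe [ 0.5396 -0.0022  0.1951] corner [ 0.5429 -0.0158  0.1931] tcp [ 0.5452 -0.0255  0.1931]
1.1 toe [0.5368 0.0099 0.177 ] corner [ 0.54   -0.0038  0.1778] tcp [ 0.5423 -0.0136  0.1778]
1.3 toe [0.5348 0.0183 0.1568] corner [0.538  0.005  0.1604] tcp [ 0.5403 -0.0048  0.1604]
1.5 toe [0.5338 0.0226 0.1353] corner [0.5367 0.0102 0.1415] tcp [0.539  0.0005 0.1415]
```

```bash
python3 -m creep '[[[0,0,0.04],[0,0,-0.13],-1],[[0,0,0.035],[0,0,-0.13],-1],[[0.006,-0.035,0],[0,0,-0.13],-1],[[0.006,-0.035,0],[0,0,-0.13],-1],[[0.006,-0.035,0],[0,0,-0.13],-1]]'; python3 -m creep '[[[0.005,-0.035,0],[0,0,-0.13],-1],[[0,-0.003,0],[0,0,-0.07],-1],[[0,0,-0.02],[0,0,0],-1],[[0,0,0],[0,0,0],-1]]'; python3 - <<'E'
from h import *
snap('side','s4');snap('top','t4')
crop('s4','s4c',330,150,490,320,4)
E
```

```text
time: 8.0
ee_pos: [0.5609, -0.0737, 0.3214]
orientation: [0.538, 0.843, 0.0, 0.0]
force: [0.9, -0.1, 0.7]
width: 0.008
time: 8.4
ee_pos: [0.5644, -0.111, 0.2987]
orientation: [0.618, 0.786, -0.001, -0.002]
force: [-1.1, 0.1, -0.1]
width: 0.006
```

View pics/s4c.png

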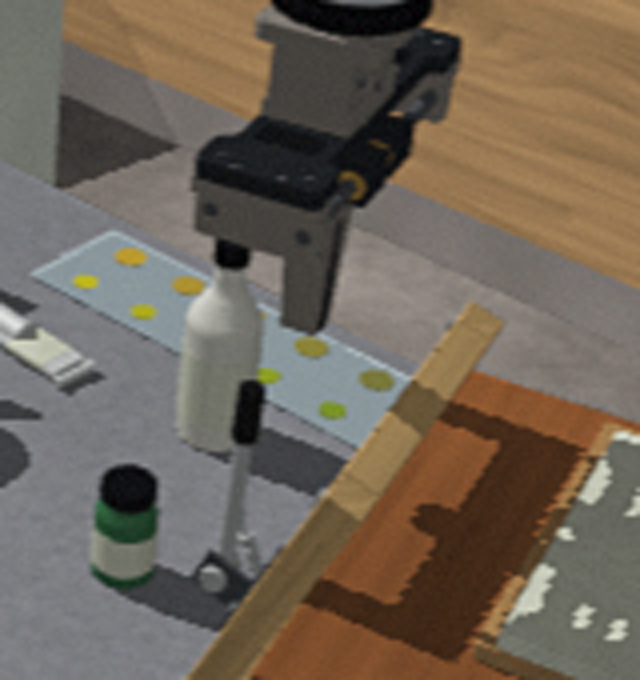

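View pics/t4.png

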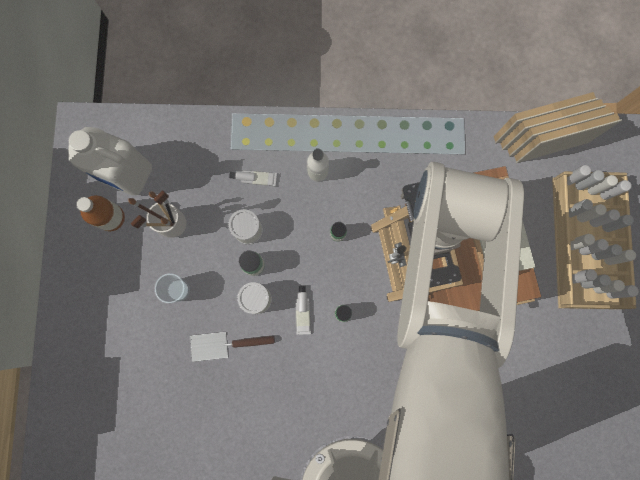

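```bash
python3 -m creep '[[[0,-0.001,-0.03],[0,0,0],-1],[[0,0,-0.03],[0,0,0],-1],[[0,0,-0.015],[0,0,0],-1],[[0,0,0],[0,0,0],-1]]'; python3 - <<'E'
from h import *
snap('side','s5')
crop('s5','s5c',350,180,450,320,5)
E
```

```text
time: 8.9
ee_pos: [0.5646, -0.1118, 0.2247]
orientation: [0.618, 0.786, -0.001, -0.001]
force: [0.7, -0.3, 0.2]
width: 0.008
```

View pics/s5c.png

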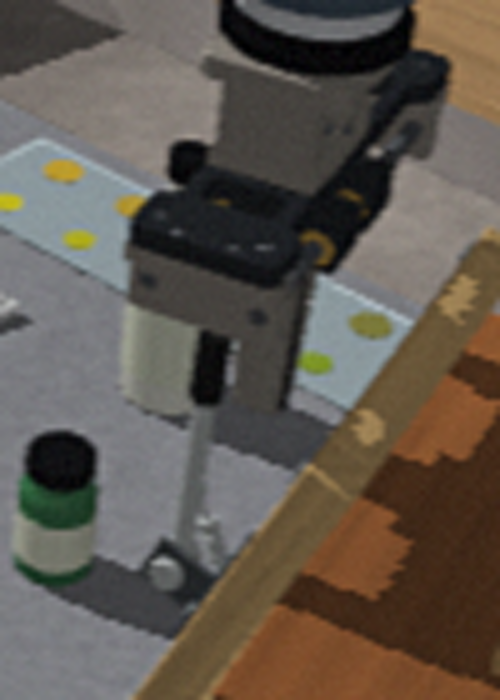

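```bash
python3 -m creep '[[[-0.001,0.008,-0.003],[0,0,0],-1],[[-0.0022,0.0095,-0.0003],[0,0,0],-1],[[-0.0022,0.0095,-0.0004],[0,0,0],-1],[[-0.0022,0.0095,-0.0005],[0,0,0],-1],[[0,0,0],[0,0,0],-1]]'; python3 - <<'E'
from h import *
snap('side','s6')
crop('s6','s6c',350,180,450,320,5)
E
```

```text
time: 9.45
ee_pos: [0.5576, -0.0748, 0.2222]
orientation: [0.618, 0.786, 0.0, 0.0]
force: [-0.1, -0.4, 0.8]
width: 0.007
```

View pics/s6c.png

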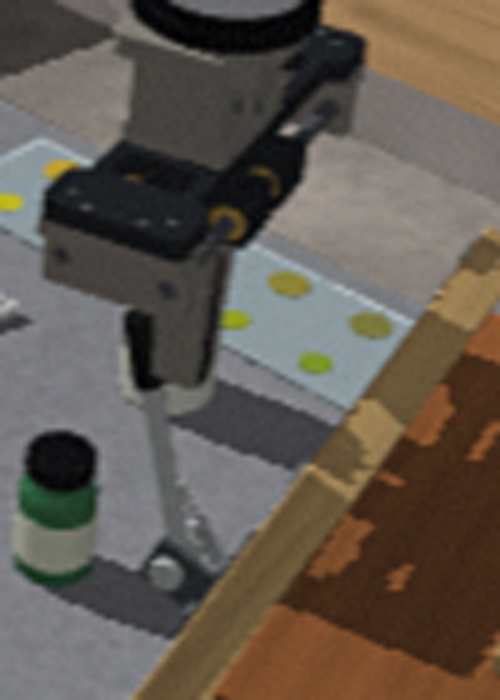

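The stand is swinging backwards with the finger behind its toe, and the easel has not moved. I'm continuing.

```bash
python3 -m creep '[[[-0.0021,0.009,-0.003],[0,0,0],-1],[[-0.0021,0.009,-0.004],[0,0,0],-1],[[-0.0021,0.009,-0.0045],[0,0,0],-1],[[-0.0018,0.0076,-0.0055],[0,0,0],-1],[[-0.0018,0.0076,-0.006],[0,0,0],-1]]'; python3 - <<'E'
from h import *
snap('side','s7')
crop('s7','s7c',330,180,450,320,5)
E
```

```text
time: 10.0
ee_pos: [0.5476, -0.0331, 0.1982]
orientation: [0.618, 0.786, -0.0, -0.0]
force: [0.0, 0.8, 0.5]
width: 0.004
```

View pics/s7c.png

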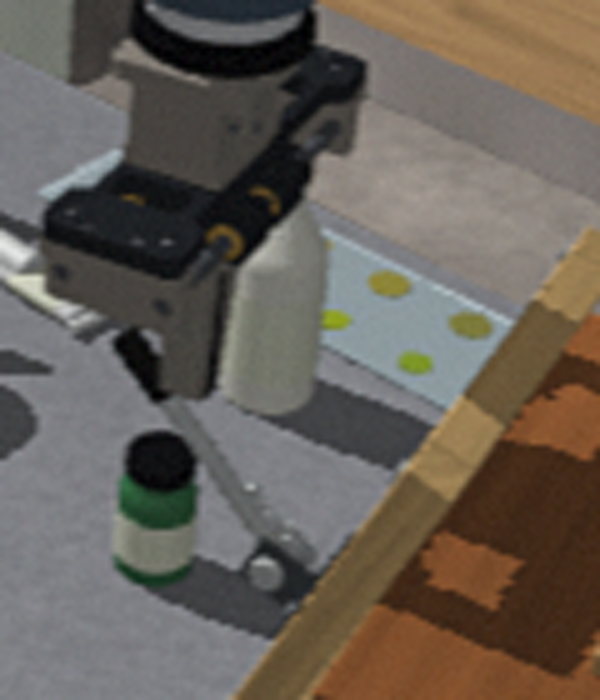

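```bash
python3 -m creep '[[[-0.0018,0.0076,-0.006],[0,0,0],-1],[[-0.0015,0.006,-0.0075],[0,0,0],-1],[[-0.0015,0.006,-0.0078],[0,0,0],-1],[[-0.001,0.0045,-0.0087],[0,0,0],-1],[[-0.001,0.0044,-0.0087],[0,0,0],-1]]'; python3 -m creep '[[[-0.0007,0.0026,-0.009],[0,0,0],-1],[[0,0,-0.003],[0,0,0],-1],[[0,0,0],[0,0,0],-1]]'; python3 - <<'E'
from h import *
snap('side','s8')
crop('s8','s8c',330,180,450,320,5)
E
```

```text
time: 10.55
ee_pos: [0.541, -0.0051, 0.1593]
orientation: [0.618, 0.786, -0.0, -0.0]
force: [-0.1, 0.3, -0.3]
width: 0.003
time: 10.85
ee_pos: [0.5402, -0.0029, 0.1475]
orientation: [0.618, 0.786, -0.0, -0.0]
force: [-0.0, 0.3, -0.2]
width: 0.007
```

View pics/s8c.png

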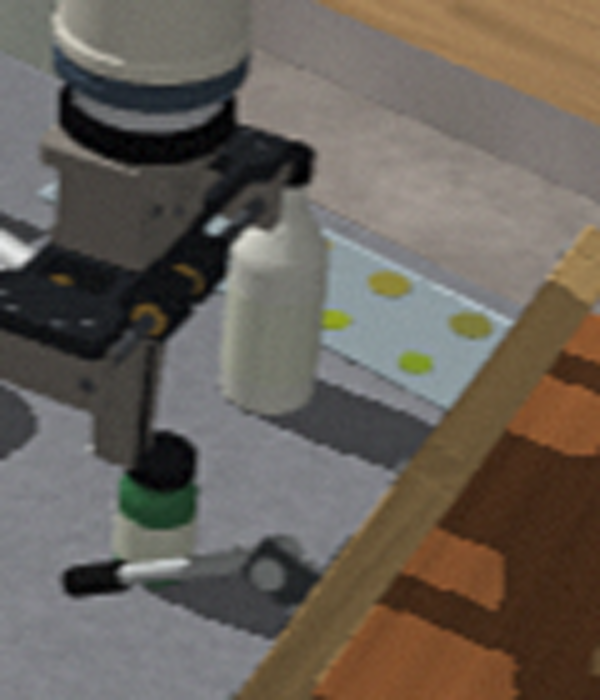

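The stand has left the finger and hangs well below it. I'll rise clear and then check the easel and stand pose.

```bash
python3 -m creep '[[[0,0.005,0.045],[0,0,0],-1],[[0,0.005,0.045],[0,0,0],-1],[[0,0,0.045],[0,0,-0.13],-0.2],[[0,0,0.045],[0,0,-0.13],-0.2],[[0,0,0.02],[0,0,-0.13],-0.2]]'; python3 - <<'E'
from h import *
snap('side','s9');snap('top','t9')
crop('s9','s9c',350,220,465,365,5)
crop('t9','t9c',365,180,470,320,5)
from fit import *
v=[.5565,-.0735,.2316,.38]
for q in(1.9,2.05,2.15):
    a=.349+q; p=lambda r:pt(v,(0,.032+r*np.sin(a),.12+r*np.cos(a)))
    print(q,p(.11),[(proj('side',p(r))-[350,220])*5 for r in(0,.09,.125)],[(proj('top',p(r))-[365,180])*5 for r in(0,.09,.125)])
E
```

```text
time: 11.4
ee_pos: [0.542, 0.007, 0.3535]
orientation: [0.761, 0.649, 0.003, 0.002]
force: [0.6, -0.1, -1.0]
width: 0.244
1.9 [0.5348 0.0184 0.0918] [array([178.5052, 353.3292]), array([  7.2764, 332.3052]), array([-55.4935, 324.5981])] [array([138.9012, 383.2999]), array([-44.1683, 427.5935]), array([-113.6522,  444.4052])]
2.05 [0.5362 0.0126 0.0764] [array([178.5052, 353.3292]), array([ 14.9674, 356.4211]), array([-44.6476, 357.5481])] [array([138.9012, 383.2999]), array([-36.0497, 428.1767]), array([-101.5737,  444.9844])]
2.15 [0.5374 0.0074 0.0668] [array([178.5052, 353.3292]), array([ 22.019 , 372.3943]), array([-34.8572, 379.3237])] [array([138.9012, 383.2999]), array([-28.5959, 428.0178]), array([-90.8072, 444.6267])]
```

View pics/s9c.png

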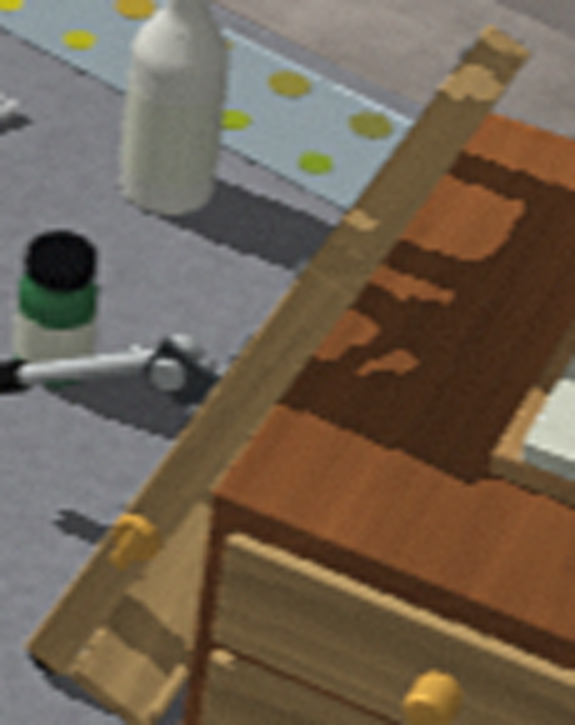

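View pics/t9c.png

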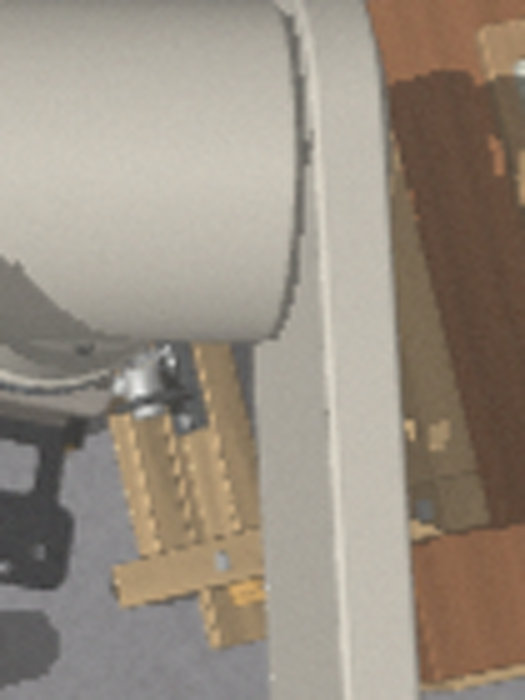

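```bash
python3 -m creep '[[[0.005,-0.022,0],[0,0,-0.131],0.1],[[0.005,-0.022,0],[0,0,-0.131],0.1],[[0.005,-0.022,0],[0,0,-0.131],0.1],[[0.005,-0.022,0],[0,0,-0.131],0.1],[[0.005,-0.022,0],[0,0,-0.131],0.1]]'; python3 -m creep '[[[0.005,-0.022,0],[0,0,-0.131],0.1],[[0.005,-0.022,0],[0,0,-0.131],0.1],[[0.005,-0.022,0],[0,0,-0.131],0.1],[[0.004,-0.028,0],[0,0,-0.131],0.1],[[0,0,0],[0,0,0],0.1]]'; python3 -m creep '[[[0,0,0],[0.093,0.0218,0],0.1],[[0,0,-0.01],[0.093,0.0218,0],0.1],[[0,0,-0.01],[0.093,0.0218,0],0.1],[[0,0,0],[0.093,0.0218,0],0.1],[[0,0,0],[0,0,0],0.1]]'; python3 - <<'E'
from h import *
o=observe();print(R.from_quat(o['orientation']).as_matrix(),o['ee_pos'],o['joint_positions'])
from fit import *
v=[.5565,-.0735,.2316,.38]; print(pose(v)[1])
snap('side','s10');snap('top','t10')
E
```

```text
time: 12.0
ee_pos: [0.5651, -0.1039, 0.3467]
orientation: [0.928, 0.372, -0.001, -0.0]
force: [0.4, 0.8, -0.3]
width: 0.55
time: 12.5
ee_pos: [0.5842, -0.1996, 0.3463]
orientation: [0.993, 0.118, -0.001, 0.0]
force: [0.5, -0.1, -0.6]
width: 0.547
time: 13.0
ee_pos: [0.5838, -0.1979, 0.3251]
orientation: [0.974, 0.118, -0.022, -0.191]
force: [-0.1, 0.5, -0.2]
width: 0.552
[[ 0.97135754  0.2205404  -0.08846731]
 [ 0.2376196  -0.89962269  0.36635494]
 [ 0.00120887 -0.37688319 -0.92626001]] [ 0.583765   -0.19790658  0.32512747] [-0.49371701  0.40906261  1.36526514  0.28501365  1.6299338   0.81604948]
[[ 0.9733 -0.2132  0.0851]
 [ 0.2295  0.9039 -0.361 ]
 [ 0.      0.3709  0.9287]]
```

View pics/s10.png

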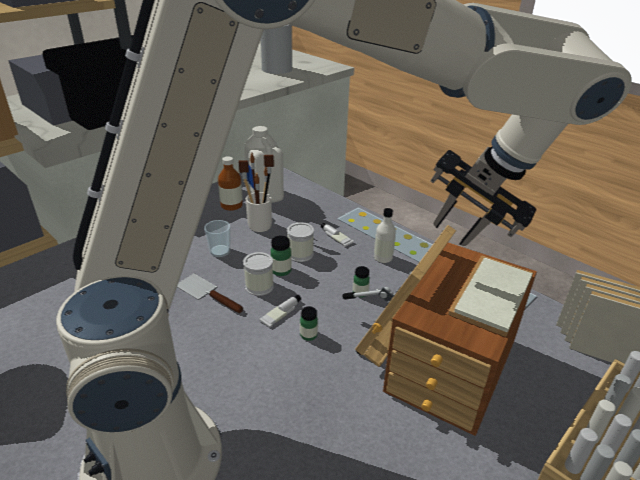

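View pics/t10.png

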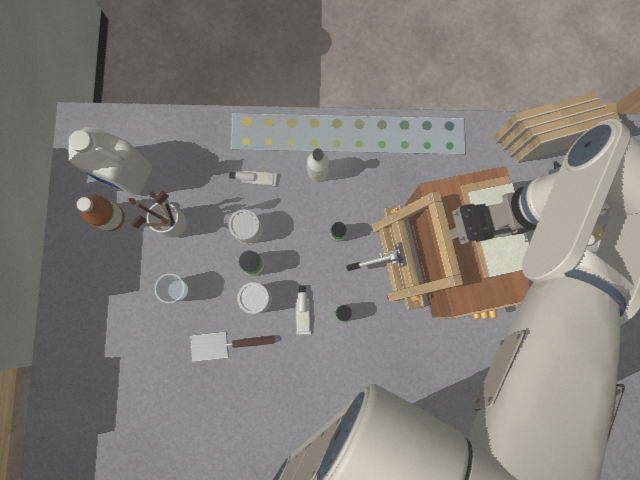

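```bash
python3 -m creep '[[[-0.002,0.012,-0.03],[0,0,0],0.1],[[-0.002,0.01,-0.025],[0,0,0],0.1],[[0,0,0],[0,0,0],0.1]]';  python3 - <<'E'
from h import *
snap('side','s11');snap('top','t11')
crop('s11','s11c',380,180,500,300,5)
crop('t11','t11c',400,180,520,300,5)
E
```

```text
time: 13.4
ee_pos: [0.5788, -0.1724, 0.271]
orientation: [0.975, 0.119, -0.023, -0.189]
force: [-0.2, -0.1, 0.1]
width: 0.553
```

View pics/s11c.png

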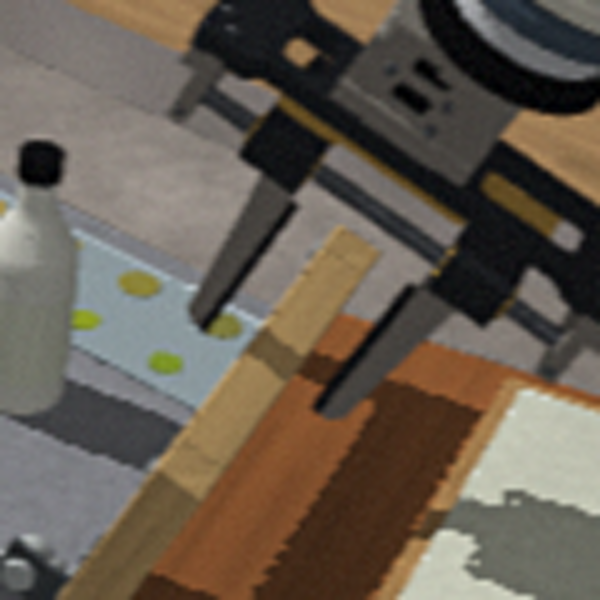

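View pics/t11c.png

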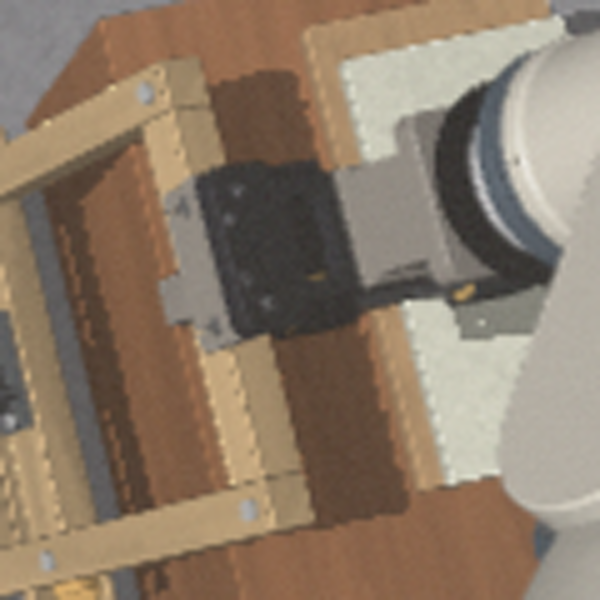

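```bash
python3 -m creep '[[[-0.001,0.0045,-0.012],[0,0,0],0.1],[[-0.001,0.0043,-0.012],[0,0,0],0.1],[[0,0,0],[0,0,0],0.1]]';  python3 - <<'E'
from h import *
snap('side','s12')
crop('s12','s12c',380,180,500,300,5)
E
```

```text
time: 13.8
ee_pos: [0.5776, -0.1654, 0.2477]
orientation: [0.975, 0.117, -0.022, -0.189]
force: [-0.6, 0.4, -0.5]
width: 0.546
```

View pics/s12c.png

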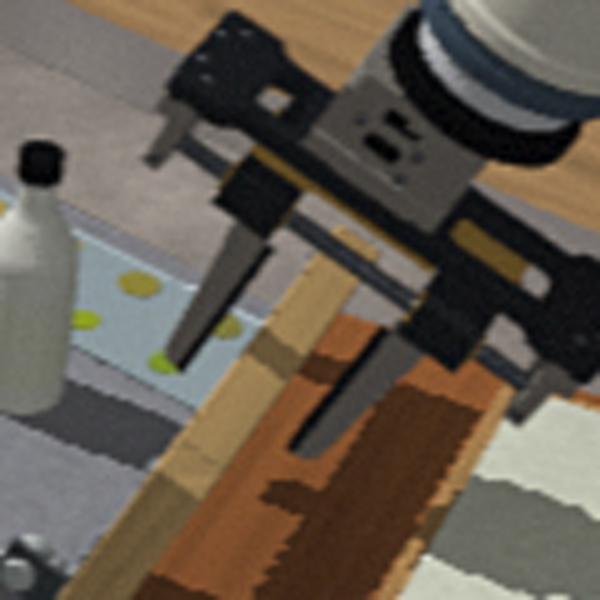

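```bash
python3 -m creep '[[[0,0,0],[0,0,0],-0.2],[[0,0,0],[0,0,0],-0.4],[[0,0,0],[0,0,0],-0.5]]'; python3 -m creep '[[[0,0,0],[0,0,0],-0.7],[[0,0,0],[0,0,0],-1],[[0,0,0],[0,0,0],-1],[[0,0,0],[0,0,0],-1]]'
```

```text
time: 14.15
ee_pos: [0.5787, -0.1664, 0.2495]
orientation: [0.975, 0.117, -0.021, -0.189]
force: [0.4, 0.5, -0.0]
width: 0.305
time: 14.55
ee_pos: [0.5785, -0.1658, 0.2496]
orientation: [0.975, 0.117, -0.021, -0.189]
force: [-1.2, 3.4, 5.3]
width: 0.236
```

```bash
python3 -m creep '[[[-0.0009,0.0038,0.0015],[-0.0156,-0.0037,0],-1],[[-0.0009,0.0038,0.0014],[-0.0156,-0.0037,0],-1],[[-0.0009,0.0038,0.0014],[-0.0156,-0.0037,0],-1],[[-0.0009,0.0037,0.0013],[-0.0156,-0.0037,0],-1],[[-0.0009,0.0037,0.0012],[-0.0156,-0.0037,0],-1]]'; python3 - <<'E'
from h import *
snap('side','s13')
crop('s13','s13c',340,200,480,360,4)
o=observe(); print(o['force'],R.from_quat(o['orientation']).as_matrix()[:,2],o['width'])
E
```

```text
time: 15.05
ee_pos: [0.574, -0.1469, 0.2561]
orientation: [0.982, 0.118, -0.016, -0.149]
force: [0.4, -0.6, 2.1]
width: 0.236
[ 0.63486622  1.17573492 -0.53003149] [-0.06703384  0.28783881 -0.95532993] 0.23544919245610532
```

View pics/s13c.png

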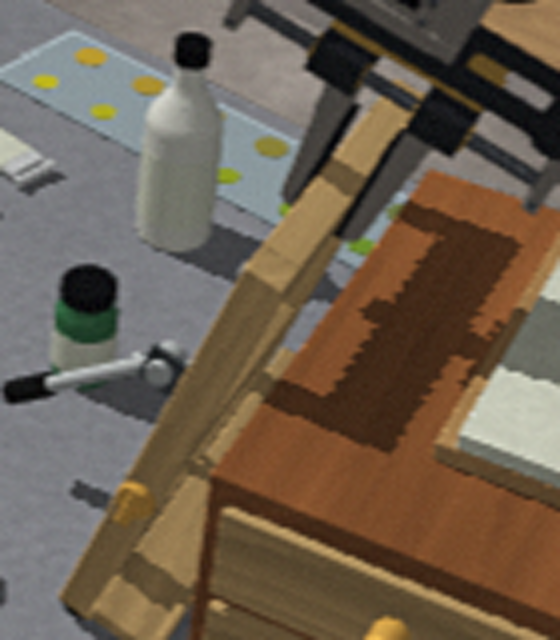

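```bash
python3 -m creep '[[[-0.0011,0.0048,0.0014],[-0.0195,-0.0046,0],-1],[[-0.0011,0.0048,0.0014],[-0.0195,-0.0046,0],-1],[[-0.0011,0.0048,0.0012],[-0.0195,-0.0046,0],-1],[[-0.0012,0.0048,0.0011],[-0.0195,-0.0046,0],-1],[[-0.0012,0.0048,0.001],[-0.0195,-0.0046,0],-1]]'; python3 -m creep '[[[-0.0012,0.0049,0.0009],[-0.0195,-0.0046,0],-1],[[-0.0012,0.0049,0.0008],[-0.0195,-0.0046,0],-1],[[-0.0012,0.0049,0.0007],[-0.0195,-0.0046,0],-1],[[-0.0012,0.0049,0.0006],[-0.0195,-0.0046,0],-1],[[0,0,0],[0,0,0],-1]]'; python3 - <<'E'
from h import *
snap('side','s14')
crop('s14','s14c',340,200,480,360,4)
o=observe(); print(o['force'],R.from_quat(o['orientation']).as_matrix()[:,2],o['width'])
E
```

```text
time: 15.6
ee_pos: [0.5682, -0.1225, 0.2622]
orientation: [0.988, 0.119, -0.011, -0.099]
force: [1.7, 2.2, 1.8]
width: 0.235
time: 16.1
ee_pos: [0.5634, -0.1027, 0.2654]
orientation: [0.991, 0.12, -0.006, -0.06]
force: [2.3, 1.8, 1.9]
width: 0.239
[2.01509785 1.80149701 3.09858454] [-0.02676145  0.11757069 -0.99270386] 0.23790853246223553
```

View pics/s14c.png

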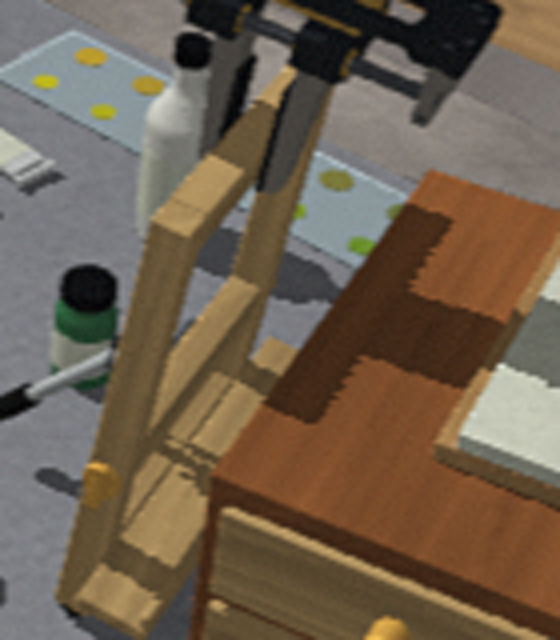

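```bash
python3 -m creep '[[[-0.0012,0.005,0.0006],[-0.0195,-0.0046,0],-1],[[-0.0012,0.005,0.0005],[-0.0195,-0.0046,0],-1],[[-0.0012,0.005,0.0004],[-0.0195,-0.0046,0],-1],[[-0.0012,0.005,0.0002],[-0.0195,-0.0046,0],-1],[[-0.0012,0.005,0.0001],[-0.0195,-0.0046,0],-1]]'; python3 -m creep '[[[-0.001,0.0045,0],[-0.0175,-0.004,0],-1],[[0,0,0],[0,0,0],-1],[[0,0,0],[0,0,0],-1],[[0,0,0],[0,0,0],-1],[[0,0,0],[0,0,0],-1]]'; python3 - <<'E'
from h import *
snap('side','s15'); snap('top','t15')
crop('s15','s15c',300,190,460,360,4)
crop('t15','t15c',320,170,480,320,4)
o=observe(); print(o['force'],R.from_quat(o['orientation']).as_matrix()[:,2],o['width'])
E
```

```text
time: 16.65
ee_pos: [0.5577, -0.0781, 0.2672]
orientation: [0.993, 0.12, -0.0, -0.01]
force: [2.4, 3.2, 4.8]
width: 0.239
time: 17.15
ee_pos: [0.5567, -0.0737, 0.2673]
orientation: [0.993, 0.12, 0.001, -0.001]
force: [2.0, 3.3, 6.7]
width: 0.238
[2.12914781 3.70754481 5.72815477] [ 6.80181786e-04  2.77634323e-03 -9.99995915e-01] 0.23640876141877462
```

View pics/s15c.png

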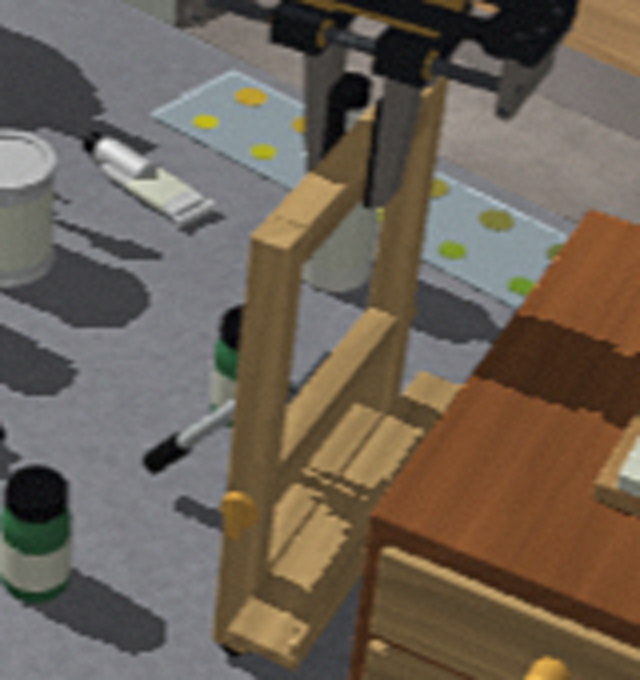

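View pics/t15c.png

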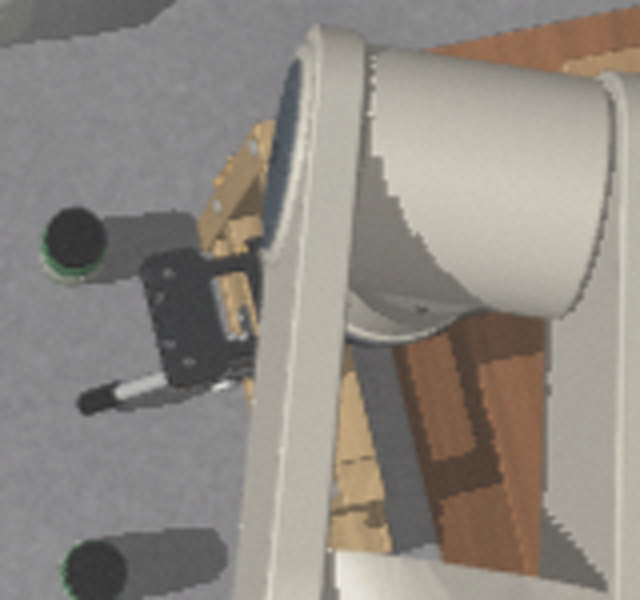

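```bash
python3 - <<'E'
from fit import *
v=[.5565,-.0735,.2316,0.]
for t in(-.05,0,.05):
    v[3]=t
    print(t,[(proj('side',pt(v,p))-[300,190])*4 for p in((-.101,.011,.295),(-.101,-.011,.295),(-.079,-.011,.271))],
    'toe',(proj('side',pt(v,(0,.032+.11*np.sin(2.499),.12+.11*np.cos(2.499))))-[300,190])*4,'toetop',(proj('top',pt(v,(0,.032+.11*np.sin(2.499),.12+.11*np.cos(2.499))))-[320,170])*4, pt(v,(0,.032+.11*np.sin(2.499),.12+.11*np.cos(2.499)))[2])
E
```

```text
-0.05 [array([220.3675, 223.6601]), array([260.5543, 236.062 ]), array([279.4036, 254.2526])] toe [165.6069 461.4854] toetop [100.1513 401.6501] 0.02701994694214464
0 [array([246.2392, 231.3097]), array([286.8176, 245.735 ]), array([302.8525, 263.0261])] toe [167.2842 455.9859] toetop [101.9907 400.5901] 0.0319400782776119
0.05 [array([272.389 , 240.2682]), array([313.2147, 256.6996]), array([326.3804, 272.9299])] toe [169.3166 450.6684] toetop [104.2221 399.4484] 0.03680787032276708
```

```bash
python3 -c "
from h import *
crop('s15','s15d',340,220,400,360,5)"
```

```text
(no output)
```

View pics/s15d.png

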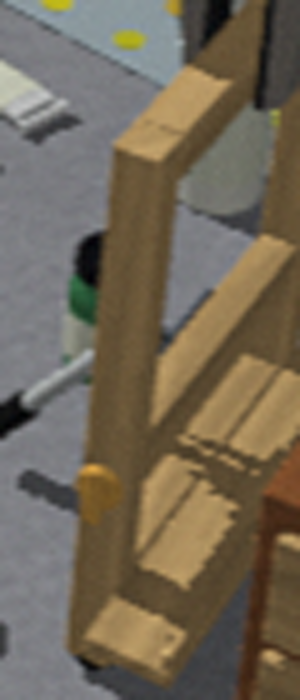

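```bash
python3 - <<'E'
from h import *
a=cv2.imread('pics/t3.png')[195:320,150:300].astype(int);b=cv2.imread('pics/t15.png')[195:320,150:300].astype(int)
print((abs(a-b).max(2)>40).sum())
o=observe();print(o['time'],o['dq'],o['force'])
from plant import hand_in
print(hand_in())
E
```

```text
0
17.25 [-0.00046905  0.00086898  0.0004478   0.00013109 -0.00113212  0.00093109] [2.12914781 3.70754481 5.72815477]
the job is handed in; nothing more can be done
None
```

I moved the jar, flipped the kickstand down, and stood the easel plumb, and I handed the job in at 17.25 s with the gripper still holding the top rail. The hand-in gives no verdict, so I can only report my own checks.

- **Jar:** it stands let go between the tins. The top camera put it about 1 mm by 5 mm from the middle of the gap. The side camera put it within about 2 mm, after I corrected a first reading that had mixed the lid's side with its top. The limit is 15 mm. The area around the tins looked unchanged just before hand-in.
- **Kickstand:** I pushed it past dead centre with the closed fingers and it snapped down. In the picture the toe sat where a stand angle of 2.15 rad should put it. With the easel plumb, its height works out at about 32 mm.
- **Easel:** the tool was vertical to within 0.003 rad. The easel's top corners agreed with a lean of 0 to 0.01 rad. The gripper held the 22 mm rail, read at about 21.7 mm, with about 6 N pressing down, so the feet are on the table. The ledge clears the chest by about 27 mm by calculation, and a gap shows in the top picture. The arm was still.

The two cameras disagreed by about 3 mm throughout. A free fit of the easel's starting lean gave 0.41 rad instead of the stated 0.38. I used 0.38, and the arc up to plumb ran with only a few newtons at the wrist.

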